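# Pack the sample cups in the transport case and clamp it shut

### The arm

A 6-joint arm with a two-finger parallel gripper is mounted at the origin on a cart in front of the work surface, level with it; the furniture and walls round the work are solid. World frame = base frame: x ahead of the robot, y to its left, z up, the work surface at z = 0. Lengths are in m, angles in rad, forces in N, time in s.
With the tool pointing down it reaches from about 0.35 to 0.975 m from the base axis. Payload 7.1 kg.
Tool frame: the origin (TCP) lies midway between the tips of the shut fingers; the grasp point (between the pads) lies 19 mm behind it; z points along the fingers, y is the line along which they close (so a half turn about z gives the same grasp; the last joint's range is limited). The gripper opens to 88 mm and grips with 3 to 60 N. Pads are 20 mm wide; open, the fingers measure 115 mm over their backs; the gripper's body (75 mm by 178 mm) begins 61 mm behind the grasp point.
Start: joints at [1.238, 0.423, 1.63, -0, 1.089, -0.019], TCP at [0.193, 0.594, 0.223] pointing down, gripper open.
Joint ranges: [-3, 3], [-0.9, 2.11], [0.09, 2.58], [-1.31, 4.45], [0.11, 2.69], [-2.54, 2.54]. Speed limits (rad/s): [2.39, 2.39, 3.01, 3.14, 3.14, 3.14].

### API

Orientations are given as a unit quaternion [w, x, y, z].
In Python, from station import move_pose, movel, movej, command_gripper, wait, inverse_kinematics, read_camera, camera_info, MotionError, job_done, get_time, get_joint_pos, get_qvel, get_effort, get_tcp_pos, get_ee_rot, get_ft_force, get_ft_torque, get_grip_width, get_finger_force gives the robot as it stands. Calls block until the motion is done:
- move_pose(position, orientation): joint-space move of the TCP to a pose.
- movel(position, frame=None, v=0.15, until_force=None): straight line of the TCP; frame=None keeps the orientation; v is the mean speed in m/s. With until_force (N) it stops when the force on the tool has changed by that much, and returns True; else False.
- movej(angles): joint-space move.
- command_gripper(opening): opening from 0.0 (shut) to 1.0 (fully open); the grip force is fixed at half the most; returns when the fingers have stopped.
- wait(seconds).
- inverse_kinematics(position, orientation): joint angles nearest the present ones, or None.
- read_camera(name): name is "side" or "top" or "wrist"; returns the picture (384x512x3 uint8, red, green, blue); there is no depth.
- camera_info(name): a dict with "intrinsics" (3x3 intrinsics, pixels), "T" (4x4, takes a point from camera to world coordinates); the wrist camera has in their place "tool_from_camera" (4x4, takes a point from camera to tool coordinates, whose origin is the TCP and whose axes are the flange's). Camera axes: x right, y up, looking along -z (the intrinsics and any distortion apply to the point x, -y, -z); pixel columns grow to the right and rows downward; lengths in m; the calibration is good to about 2 mm. A picture is of the moment at which its call begins: read the wrist's pose just before it. camera_info takes no time and is no camera call.
A pose or a line that the arm cannot do raises MotionError and nothing moves.
- job_done(): hands the job in; it is judged then, once.
Readings, each from a call of its own:
- get_time(): time.
- get_joint_pos(): joint angles.
- get_qvel(): joint speeds.
- get_effort(): joint torques, N m.
- get_tcp_pos(): TCP position.
- get_ee_rot(): TCP orientation.
- get_ft_force(): force on the tool from outside, world axes, zero at the start.
- get_ft_torque(): the same for the moment, N m.
- get_grip_width(): opening from 0.0 (shut) to 1.0 (fully open).
- get_finger_force(): force on a finger pad.
Only numpy, scipy, OpenCV 4.12 (cv2) and the standard library are available. Lean on these libraries where they do the work, as an engineer would, in place of code of your own. Each camera call takes 0.05 s, during which the arm holds its last target. There are 200 camera calls.

### The job

Pack every sample cup on the worktop into the transport case for dispatch: swing the clamp at its side all the way off the lid, lift the lid by its bar until it rests open on its stop, and stand the cups upright on the case floor, one to a compartment. When all are in, shut the lid fully and only then swing the clamp back down onto it. The clamp must be off the lid whenever the lid is moved, and the beaker, the timer and the slide box are to be left where they are.

Things in the scene. Friction and masses are not known exactly. Their poses are not given: they have to be found in the camera images.
- case: transport case, fixed: grey tray 150 (x) x 174 (y) x 30 mm, 5 mm walls, 6 mm floor, a cross of 4 mm dividers (tops 24 mm above the underside) making four compartments; deep white lid, top at 75 mm when shut, hinged on the +x rim. Steel clamp stand at its -y side, 94 mm high. Origin: centre of the tray's underside; x from front (robot side) to hinge, y left, z up. Yaw varies
- cell0 (a point): centre of the floor of the far left (+x, +y) compartment (68 mm along the case's x by 80 mm along y), 6 mm above the case's underside; axes as the case
- cell1 (a point): centre of the floor of the far right (+x, -y) compartment (68 mm along the case's x by 80 mm along y), 6 mm above the case's underside; axes as the case
- cell2 (a point): centre of the floor of the near left (-x, +y) compartment (68 mm along the case's x by 80 mm along y), 6 mm above the case's underside; axes as the case
- cell3 (a point): centre of the floor of the near right (-x, -y) compartment (68 mm along the case's x by 80 mm along y), 6 mm above the case's underside; axes as the case
- lid_hinge (a point): point on the lid's hinge line, at x = 77, z = 31 mm of the case, midway along it; axes as the case. The hinge line runs along the case's y. Beyond, over the sink, hangs the fixed tap spout (tip near world x 0.70, y -0.04, z 0.16), and a wall dispenser hangs above z 0.55 at about x 0.64 to 0.86, y -0.16 to -0.35
- lid (a joint): angle of the lid: 0 shut, grows as the front edge rises and swings back, 1.65 rad on its stop. Lid 154 x 178 mm, 44 mm deep, 0.35 kg, light hinge friction and damping: it falls shut by itself below about 1.1 rad and falls open onto its stop beyond
- lid_bar (a point): centre of the round black steel bar that is the lid's handle: 12 mm thick, parallel to the hinge, 78 mm free between its two posts, 36 mm above the lid's top and 22 mm behind its front edge; lies at x = -132, z = +80 mm from the hinge when shut. The bar can turn between finger pads
- clamp_pivot (a point): the clamp's pivot, at x = 20, y = -118, z = 87 mm of the case; axes as the case. The clamp turns about the case's x
- clamp (a joint): angle of the clamp arm: 0 down (level, pointing to the case's +y, its foot on the lid top), grows as it swings up and away to the case's -y; 1.57 upright, 2.6 rad on its stop, well off the lid. Arm 12 mm wide, 90 mm long, 80 g, slight friction: from upright it falls to either side. Lid and clamp pass through each other: the robot must keep the order
- clamp_grip (a point): centre of the clamp's black grip disc, 26 mm diameter, 14 mm thick (along the case's x), on the arm's end; at y = +78, z = +24 mm from the pivot when the clamp is down. Can be pinched across its 14 mm from above at any clamp angle and turns between the finger pads
- cup_a: screw-capped sample cup, 58 mm tall, 52 mm across the body and 55 mm across the cap (the cap is the top 12 mm, fixed), 50 g; origin: centre of the underside, z up. Absent (None) in some runs
- cup_b: screw-capped sample cup, 58 mm tall, 52 mm across the body and 55 mm across the cap (the cap is the top 12 mm, fixed), 50 g; origin: centre of the underside, z up. Absent (None) in some runs
- cup_c: screw-capped sample cup, 58 mm tall, 52 mm across the body and 55 mm across the cap (the cap is the top 12 mm, fixed), 50 g; origin: centre of the underside, z up. Absent (None) in some runs
- cup_d: screw-capped sample cup, 58 mm tall, 52 mm across the body and 55 mm across the cap (the cap is the top 12 mm, fixed), 50 g; origin: centre of the underside, z up. Absent (None) in some runs
- beaker: low pink beaker, 61 mm across, 59 mm tall, no cap; leave it alone; origin: centre of the underside
- timer: white bench timer 54 x 66 x 40 mm; leave it alone; origin: centre of the underside
- slide_box: dark flat slide box 81 x 165 x 37 mm; leave it alone; origin: centre of the underside
Mind the look-alikes: they are no part of the job. Leave any orange look-alike of the cup_a alone. Leave any orange look-alike of the cup_d alone.

How it is judged:
By the outcome, as a careful person would: the job done as asked, in the order asked, and still so for the second after the job is handed in, with the robot touching nothing.
Of cup_a, cup_b, cup_c, cup_d only 2 to 4 are there at a start; the rules pass over those that are not, and their reading is None.
At some moment in a run one of cup_a, cup_b, cup_c, cup_d may be knocked a few centimetres aside while the robot is not near it.
Once in a run the grip may slacken for a moment while it holds something.
It also fails if it takes over 208 s, if anything falls off the work surface, if the arm or the gripper's body presses on something with over 40 N, if the wrist force passes 120 N, or if a joint passes its speed limit or range.

## Working session

There is one attempt and no reset: what is moved stays moved. The work goes in short steps, each a Python script; the robot and the scene stay as the last script left them, time stands still between calls to the robot, and variables do not carry over. Pictures are saved under pics/ and viewed, at most 14 in all, crops included, and the job is handed in when it is done.

```bash
ls; mkdir -p pics; python3 - <<'E'
from station import *
import cv2, numpy as np
for n in ("side","top","wrist"):
    im=read_camera(n); cv2.imwrite(f"pics/{n}0.png",im[:,:,::-1])
    i=camera_info(n); print(n,{k:np.round(v,4).tolist() if not isinstance(v,str) else v for k,v in i.items()})
print(get_time(),get_ee_rot())
a=cv2.imread("pics/top0.png");cv2.imwrite("pics/top0b.png",cv2.resize(a,(800,600)))
a=cv2.imread("pics/side0.png");cv2.imwrite("pics/side0b.png",cv2.resize(a,(800,600)))
E
```

```text
pics
side {'intrinsics': [[353.7921, 0.0, 259.5931], [0.0, 353.7921, 191.657], [0.0, 0.0, 1.0]], 'T': [[0.9198, 0.1947, -0.3406, 0.0677], [-0.3916, 0.5063, -0.7683, -1.2408], [0.0228, 0.8401, 0.542, 0.8869], [0.0, 0.0, 0.0, 1.0]]}
top {'intrinsics': [[429.8442, 0.0, 251.1009], [0.0, 429.8442, 191.5794], [0.0, 0.0, 1.0]], 'T': [[0.2658, 0.8974, -0.3521, 0.024], [-0.964, 0.2482, -0.0952, -0.2746], [0.002, 0.3647, 0.9311, 1.5542], [0.0, 0.0, 0.0, 1.0]]}
wrist {'intrinsics': [[304.0121, 0.0, 255.5046], [0.0, 304.0121, 191.7028], [0.0, 0.0, 1.0]], 'tool_from_camera': [[0.0005, 0.9645, 0.264, 0.0716], [1.0, -0.0008, 0.001, 0.0006], [0.0012, 0.2639, -0.9645, -0.1606], [0.0, 0.0, 0.0, 1.0]]}
0.15 [-1.11164789e-04  1.56248911e-01  9.87717544e-01 -5.64504302e-04]
```

View pics/top0b.png

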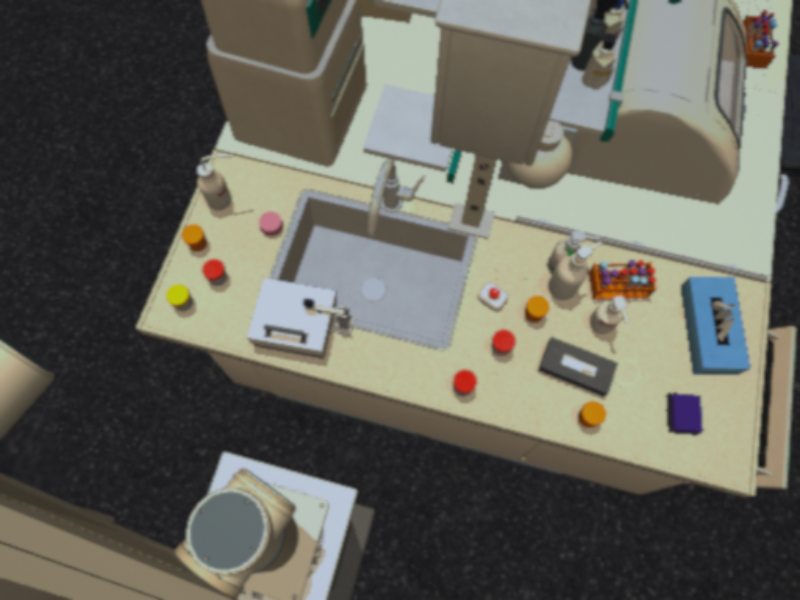

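View pics/side0b.png

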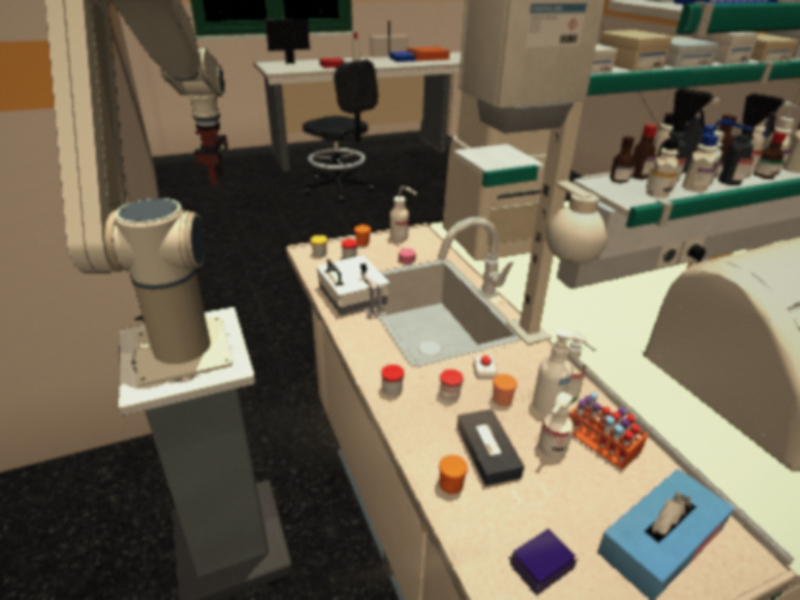

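The pictures show these candidates (800x600 top view):
- **Wanted cups:** red caps at (213,270), (504,342) and (465,382), and a yellow cap at (178,296).
- **Look-alikes to leave:** orange at (193,237), (537,308) and (593,414), the pink beaker at (271,223), and the timer with a red knob at (493,295).
- **Case:** at (292,317), with the bar at (285,333), the clamp grip at (308,303) and the stand at (345,318).

I'll measure these next and check them in one crop.

```bash
cat > h.py <<'E'
from station import *
import cv2, numpy as np
from scipy.spatial.transform import Rotation as R
def cam(n):
    """image, K, T(world from camera, cv axes handled in ray)"""
    i=camera_info(n)
    if n=="wrist":
        q=get_ee_rot(); T=np.eye(4); T[:3,:3]=R.from_quat(np.roll(q,-1)).as_matrix(); T[:3,3]=get_tcp_pos()
        T=T@i["tool_from_camera"]
    else: T=i["T"]
    return read_camera(n),i["intrinsics"],np.array(T)
def ray(uv,K,T):
    d=np.linalg.inv(K)@[uv[0],uv[1],1.]; return T[:3,3],T[:3,:3]@[d[0],-d[1],-d[2]]
def onz(uv,K,T,z):
    o,d=ray(uv,K,T); return o+d*(z-o[2])/d[2]
def proj(p,K,T):
    c=T[:3,:3].T@(np.array(p)-T[:3,3]); v=K@[c[0],-c[1],-c[2]]; return v[:2]/v[2]
def masks(im):
    h=cv2.cvtColor(im,cv2.COLOR_RGB2HSV); H,S,V=h[...,0],h[...,1],h[...,2]
    return {"red":((H<5)|(H>174))&(S>170)&(V>90),"orange":(H>=8)&(H<=20)&(S>200)&(V>120),"yellow":(H>=24)&(H<=34)&(S>170)&(V>100)}
def blobs(m,amin=30):
    c,_=cv2.findContours(m.astype(np.uint8)*255,cv2.RETR_EXTERNAL,cv2.CHAIN_APPROX_NONE)
    return sorted([x for x in c if cv2.contourArea(x)>=amin],key=cv2.contourArea,reverse=True)
def down(yaw):
    """tool pointing down, closing line (tool y) at angle yaw from world x"""
    c,s=np.cos(yaw),np.sin(yaw); y=np.array([c,s,0]);z=np.array([0,0,-1.]);x=np.cross(y,z)
    return np.roll(R.from_matrix(np.c_[x,y,z]).as_quat(),1)
E
python3 - <<'E'
from h import *
im,K,T=cam("top")
for k,m in masks(im).items():
    for b in blobs(m,15):
        (u,v),r=cv2.minEnclosingCircle(b); print(k,round(u),round(v),round(r,1),cv2.contourArea(b),onz((u,v),K,T,.055).round(3))
# lid
h=cv2.cvtColor(im,cv2.COLOR_RGB2HSV)
for b in blobs((h[...,1]<40)&(h[...,2]>200)&(np.arange(512)[None]<230)&(np.arange(384)[:,None]>150)&(np.arange(384)[:,None]<240),100):
    rc=cv2.minAreaRect(b); print("white",rc,cv2.contourArea(b)); print([onz(p,K,T,.075).round(3).tolist() for p in cv2.boxPoints(rc)])
print(T[:3,3])
a=im[130:260,80:350]; cv2.imwrite("pics/crop1.png",cv2.resize(a,(800,385),interpolation=cv2.INTER_CUBIC)[:,:,::-1])
E
```

```text
red 297 244 7.0 129.5 [ 0.441 -0.333  0.055]
red 322 218 6.7 123.0 [ 0.56  -0.399  0.055]
red 136 172 6.3 106.0 [0.551 0.321 0.055]
orange 397 180 19.0 149.5 [ 0.786 -0.641  0.055]
orange 379 265 7.4 146.5 [ 0.445 -0.629  0.055]
orange 343 196 6.7 119.0 [ 0.665 -0.458  0.055]
orange 123 150 6.2 103.0 [0.625 0.405 0.055]
yellow 114 189 6.9 127.0 [0.464 0.379 0.055]
white ((185.96002197265625, 200.22000122070312), (48.47795486450195, 38.54981231689453), 10.304845809936523) 1209.0
[[0.407, 0.175, 0.075], [0.555, 0.201, 0.075], [0.569, 0.018, 0.075], [0.422, -0.001, 0.075]]
[ 0.02401737 -0.27457043  1.55422696]
```

View pics/crop1.png

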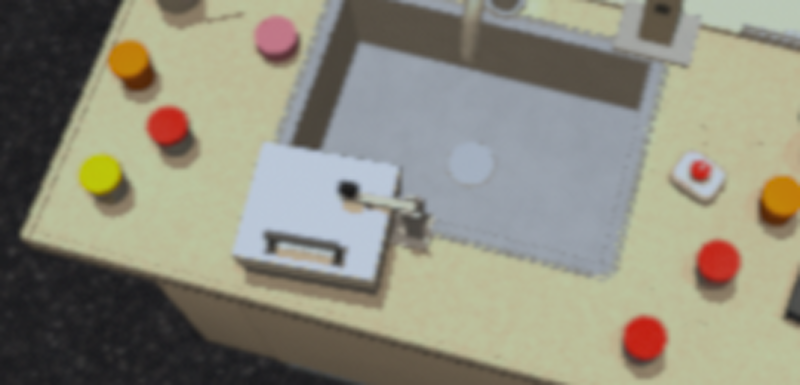

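The crop confirms it: three red-capped cups and one yellow cup have pale bodies, and the orange ones are orange all over. Next is a close wrist look at the case.

```bash
python3 - <<'E'
from h import *
q=down(np.radians(6))
j=inverse_kinematics([.47,.08,.30],q); print(j)
move_pose([.47,.08,.30],q)
im,K,T=cam("wrist"); print(get_time(),T[:3,3])
np.savez("w1.npz",im=im,K=K,T=T)
cv2.imwrite("pics/w1.png",cv2.resize(im,(800,600),interpolation=cv2.INTER_CUBIC)[:,:,::-1])
E
```

```text
[ 1.43634194e-01  1.09601901e-01  1.86664521e+00 -4.44089210e-16
  1.16534554e+00  3.89144390e-02]
2.3667 [0.46305592 0.1526592  0.46049378]
```

View pics/w1.png

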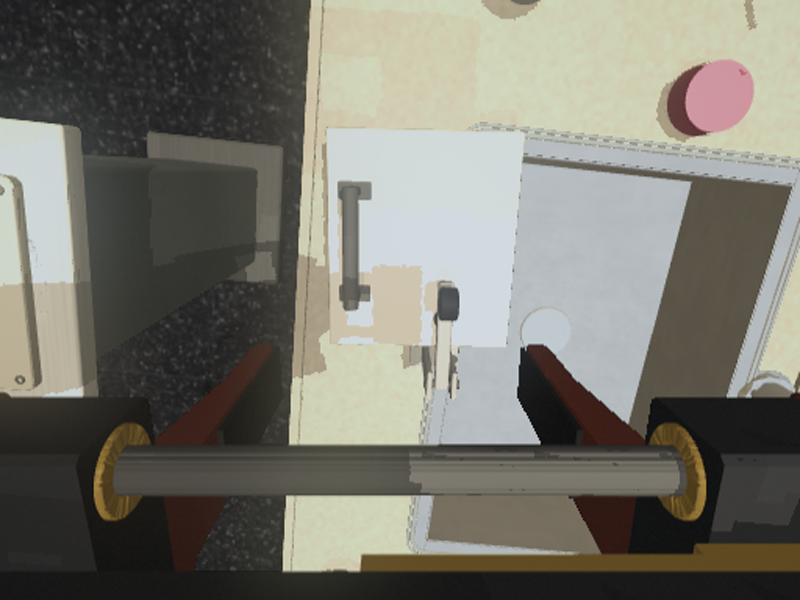

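The wrist view (800x600) shows the lid corners at about (327,128), (523,131), (507,346) and (332,344). The bar runs from (350,184) to (352,305), the grip disc is at (448,304), and the clamp is down.

```bash
python3 - <<'E'
from h import *
d=np.load("w1.npz");im,K,T=d["im"],d["K"],d["T"]
C=np.array([onz(np.array(p)*.64,K,T,.075) for p in [(327,128),(523,131),(507,346),(332,344)]]);print(C.round(4))
print([np.linalg.norm(C[i]-C[(i+1)%4]).round(4) for i in range(4)],"centre",C.mean(0))
print("yaw",[np.degrees(np.arctan2(*(b-a)[1::-1])).round(2) for a,b in((C[0],C[1]),(C[3],C[2]))],[np.degrees(np.arctan2(-(b-a)[0],(b-a)[1])).round(2) for a,b in((C[3],C[0]),(C[2],C[1]))])
g=cv2.cvtColor(im,cv2.COLOR_RGB2GRAY)
m=np.zeros_like(g,bool);m[100:215,214:325]=True
h=cv2.cvtColor(im,cv2.COLOR_RGB2HSV)
for b in blobs((g<125)&m,20):
    (c,s,a)=cv2.minAreaRect(b);print(np.array(c)/.64,np.array(s)/.64,a,onz(c,K,T,.111).round(4), cv2.boundingRect(b))
p=[onz(np.array(p)*.64,K,T,.111) for p in [(350,184),(352,305)]];print("bar",p,np.mean(p,0)); v=p[0]-p[1]; print(np.degrees(np.arctan2(-v[0],v[1])),np.linalg.norm(v))
print("grip",onz(np.array((448,304))*.64,K,T,.111))
E
```

```text
[[0.4046 0.1769 0.075 ]
 [0.5542 0.1907 0.075 ]
 [0.5712 0.0158 0.075 ]
 [0.4206 0.0016 0.075 ]]
[np.float64(0.1502), np.float64(0.1757), np.float64(0.1513), np.float64(0.1761)] centre [0.48766206 0.09627561 0.075     ]
yaw [np.float64(5.26), np.float64(5.41)] [np.float64(5.19), np.float64(5.53)]
[353.90625 246.09375] [126.5625  29.6875] 90.0 [0.4354 0.0944 0.111 ] (217, 117, 20, 82)
[446.40622139 311.09375954] [22.98097312 49.0555346 ] 8.130102157592773 [0.5101 0.0519 0.111 ] (278, 183, 16, 32)
bar [array([0.42895982, 0.13867946, 0.111     ]), array([0.43757982, 0.04905433, 0.111     ])] [0.43326982 0.0938669  0.111     ]
5.493720759410862 0.09003870555182503
grip [0.51053629 0.05765163 0.111     ]
```

Edges, bar and grip agree: the case centre is at (0.4877, 0.0963) with yaw 5.35°. Now the clamp.

```bash
cat >> h.py <<'E'
YAW=np.radians(5.35); C0=np.array([.4877,.0963,0])
RZ=R.from_euler("z",YAW).as_matrix()
def W(x,y,z): return C0+RZ@np.array([x,y,z])      # case -> world
QX=down(YAW)            # fingers close along case x, camera at case +y
QY=down(YAW+np.pi/2)    # fingers close along case y, camera at case -x
def G(p,dz=.019): return np.array(p)-[0,0,dz]     # TCP for a grasp point (tool down)
def st(s=""): print(s,"t%.1f"%get_time(),"w%.3f"%get_grip_width(),"f%.1f"%get_finger_force(),"F",np.round(get_ft_force(),1),"tcp",np.round(get_tcp_pos(),4),flush=True)
def clampP(th):
    r,f=np.hypot(.078,.024),np.arctan2(.024,.078); return W(.020,-.118+r*np.cos(f+th),.087+r*np.sin(f+th))
def lidP(th):
    r,f=np.hypot(.132,.080),np.arctan2(.080,-.132); return W(.077+r*np.cos(f-th),0,.031+r*np.sin(f-th))
def arc(fn,ths,v=.12,wmin=None):
    for th in ths:
        movel(G(fn(th)),v=v)
        w=get_grip_width()
        if wmin and w<wmin: st(f"LOST at {th:.2f}"); return False
        F=get_ft_force()
        if np.linalg.norm(F)>35: st(f"force at {th:.2f}")
    return True
E
python3 - <<'E'
from h import *
command_gripper(.45)
p=clampP(0); move_pose(G(p)+[0,0,.06],QX); movel(G(p),v=.1,until_force=15); st("at")
command_gripper(.05); st("grip")
if get_grip_width()>.1:
    print(arc(clampP,np.linspace(0,2.56,11)[1:],wmin=.1)); st("end")
E
```

```text
at t4.7 w0.446 f0.0 F [ 0.6 -0.2 -0.3] tcp [0.5118 0.0584 0.0926]
grip t5.2 w0.157 f30.0 F [-4.8 -0.4  7. ] tcp [0.5098 0.0582 0.0921]
True
end t8.4 w0.156 f30.0 F [-11.2 -11.    3.3] tcp [ 0.5232 -0.0997  0.0906]
```

```bash
python3 - <<'E'
from h import *
command_gripper(.4); movel(get_tcp_pos()+[0,0,.09],v=.2)
p=lidP(0); move_pose(G(p)+[0,0,.07],QX)
im,K,T=cam("wrist"); cv2.imwrite("pics/w2.png",im[:,:,::-1])
movel(G(p),v=.1,until_force=15); st("at")
command_gripper(.03); st("grip")
for th in np.linspace(0,1.62,13): 
    if inverse_kinematics(G(lidP(th)),QX) is None: print("no ik",th)
E
```

```text
at t11.3 w0.398 f0.0 F [1.4 0.  0.3] tcp [0.4334 0.091  0.0923]
grip t11.8 w0.126 f30.0 F [-3.8 -0.2  5.4] tcp [0.4318 0.0911 0.0922]
```

View pics/w2.png

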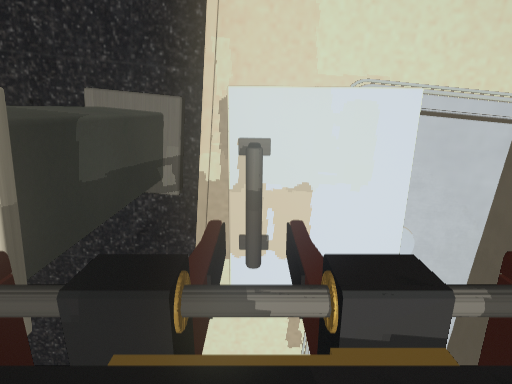

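The clamp is off the lid, and the bar at (254,200) sits between the fingers. Lifting the lid now. Both grips settled about 1.5 mm towards -x, so I'm shifting the case origin to match.

```bash
sed -i 's/C0=np.array(\[.4877/C0=np.array([.4865/' h.py; python3 - <<'E'
from h import *
print(arc(lidP,np.linspace(0,1.60,13)[1:],v=.12,wmin=.09)); st("end")
E
```

```text
True
end t15.7 w0.127 f30.0 F [ 1.1 -6.2  2.2] tcp [0.648  0.1102 0.1415]
```

The lid is up, so I'll release the bar. Then I'll write a look, pick and place routine and do the left red cup first, into cell0.

```bash
cat >> h.py <<'E'
XD=RZ@np.array([1,0,0])
def look(col,p,z=.25,amin=300):
    """hover with the wrist camera straight above p, return measured cap centre nearest p"""
    t=np.array(p[:2])+.0716*XD[:2]
    move_pose([*t,z],QY); im,K,T=cam("wrist")
    best=None
    for b in blobs(masks(im)[col],amin):
        (u,v),r=cv2.minEnclosingCircle(b); q=onz((u,v),K,T,.058)
        rad=np.linalg.norm(onz((u+r,v),K,T,.058)-q)
        print("  seen",col,q.round(4),"rad %.4f"%rad)
        if rad<.04 and (best is None or np.linalg.norm(q[:2]-p[:2])<np.linalg.norm(best[:2]-p[:2])): best=q
    return best
def pick(p):
    command_gripper(1.0)
    move_pose([p[0],p[1],.12],QY); 
    if movel([p[0],p[1],.030],v=.12,until_force=12): st("TOUCH"); return False
    command_gripper(.5); st("gripped"); return .55<get_grip_width()<.7
def held(): 
    w=get_grip_width(); return .55<w<.7
def carry(pts,v=.2):
    for q in pts:
        movel(q,v=v)
        if not held(): st("LOST"); return False
    return True
def place(x,y):
    q=W(x,y,.038); t=movel(q,v=.06,until_force=6); st("placed %s"%t)
    command_gripper(.80); movel(q+[0,0,.10],v=.2)
E
python3 - <<'E'
from h import *
command_gripper(.25); wait(.5); movel(get_tcp_pos()+[0,0,.12],v=.15)
im,K,T=cam("top")
a=im[130:260,80:350]; cv2.imwrite("pics/crop2.png",cv2.resize(a,(800,385),interpolation=cv2.INTER_CUBIC)[:,:,::-1])
p=look("red",[.551,.321]); st(p)
im=read_camera("wrist")
cv2.imwrite("pics/w3.png",im[:,:,::-1])
E
```

```text
None t18.8 w0.251 f0.0 F [-0.2 -0.   0.3] tcp [0.6225 0.3269 0.2497]
```

View pics/crop2.png

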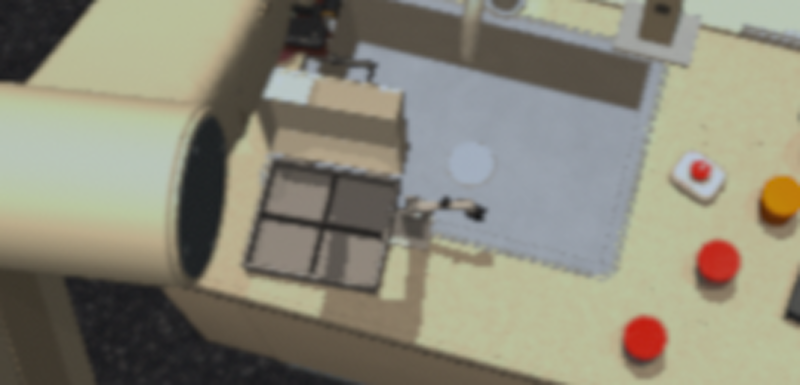

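View pics/w3.png

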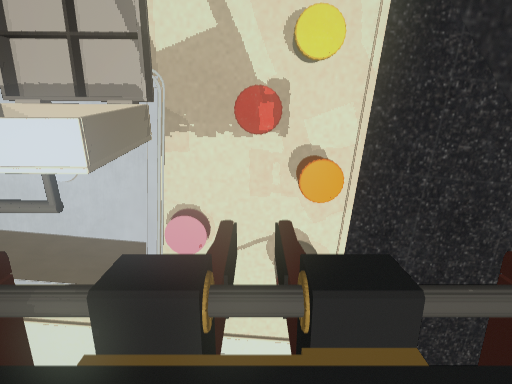

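The lid is open on its stop and the clamp is off. The red cap at (258,109) is half in shadow, so I'll loosen the red mask.

```bash
python3 - <<'E'
from h import *
im=cv2.imread("pics/w3.png")[:,:,::-1]; h=cv2.cvtColor(np.ascontiguousarray(im),cv2.COLOR_RGB2HSV)
for u,v in [(248,105),(265,112),(256,95),(315,180),(320,30),(186,236)]: print(u,v,h[v,u])
E
sed -i 's/((H<5)|(H>174))&(S>170)&(V>90)/((H<=5)|(H>=172))\&(S>150)\&(V>60)/' h.py
python3 - <<'E'
from h import *
p=look("red",[.551,.321]); st(p)
p=p if p is None else p
if p is not None and pick(p):
    movel([p[0],p[1],.085],v=.12); st("up")
    if carry([W(.033,.20,.085),W(.033,.042,.085)]): place(.033,.042)
E
```

```text
248 105 [  4 155 179]
265 112 [  4 157 211]
256 95 [  4 147 180]
315 180 [ 20 178 212]
320 30 [ 30 153 211]
186 236 [176  66 210]
  seen red [0.5515 0.3229 0.058 ] rad 0.0264
[0.55148912 0.32289437 0.058     ] t19.2 w0.250 f0.0 F [ 0.1  0.6 -0. ] tcp [0.6225 0.3273 0.2501]
gripped t22.5 w0.615 f30.0 F [0.2 0.3 2.2] tcp [0.5516 0.3229 0.0302]
up t23.1 w0.620 f30.0 F [-0.1  0.1 -0.9] tcp [0.5513 0.3228 0.0849]
placed False t25.4 w0.620 f30.0 F [0.1 0.3 0.2] tcp [0.5157 0.1412 0.0382]
```

```bash
sed -i 's/(S>150)/(S>130)/; s/(H<=34)&(S>170)/(H<=34)\&(S>125)/' h.py
python3 - <<'E'
from h import *
movel(W(.0,.12,.2),v=.25)
p=look("yellow",[.464,.379]); st(p)
if p is not None and pick(p):
    movel([p[0],p[1],.085],v=.12); st("up")
    if carry([W(-.036,.20,.085),W(-.036,.042,.085)]): place(-.036,.042)
im=read_camera("wrist"); cv2.imwrite("pics/w4.png",im[:,:,::-1])
E
```

```text
None t27.9 w0.797 f0.0 F [-0.4 -0.8 -0.7] tcp [0.5347 0.3834 0.2484]
```

View pics/w4.png

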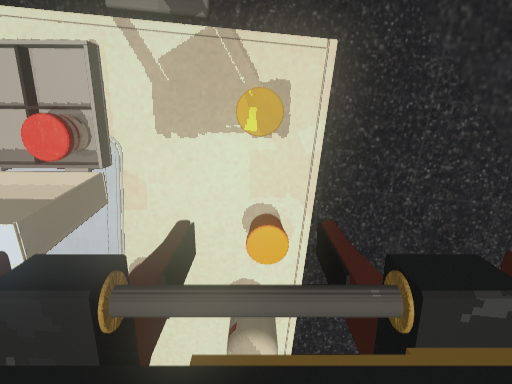

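The yellow cap at (260,111) is in the arm's shadow; its lit strip is clearly yellow, and the orange one is at (267,245). The red cup stands in cell0. I'll widen the yellow hue and pick by position.

```bash

python3 - <<'E'
from h import *
im=cv2.imread("pics/w4.png")[:,:,::-1]; h=cv2.cvtColor(np.ascontiguousarray(im),cv2.COLOR_RGB2HSV)
for u,v in [(270,100),(252,122),(242,110),(250,98),(267,245)]: print(u,v,h[v,u])
E
sed -i 's/(H>=24)&(H<=34)&(S>125)/(H>=21)\&(H<=34)\&(S>135)/' h.py
python3 - <<'E'
from h import *
p=look("yellow",[.464,.379]); st(p)
if p is not None and np.hypot(p[0]-.464,p[1]-.379)<.06 and pick(p):
    movel([p[0],p[1],.085],v=.12); st("up")
    if carry([W(-.036,.20,.085),W(-.036,.042,.085)]): place(-.036,.042)
E
```

```text
270 100 [ 22 157 196]
252 122 [ 32 151 221]
242 110 [ 22 163 204]
250 98 [ 22 163 193]
267 245 [ 21 179 214]
  seen yellow [0.4656 0.3812 0.058 ] rad 0.0272
  seen yellow [0.6248 0.4067 0.058 ] rad 0.0243
[0.4656059  0.38124634 0.058     ] t28.2 w0.799 f0.0 F [-0.  -0.3 -0. ] tcp [0.5354 0.3851 0.2501]
gripped t30.9 w0.615 f30.0 F [-0.7 -1.   3.4] tcp [0.4657 0.3813 0.0302]
up t31.5 w0.618 f30.0 F [-0.1  0.3 -0.3] tcp [0.4654 0.3811 0.0849]
placed False t34.0 w0.621 f30.0 F [ 0.9  1.  -0.8] tcp [0.4469 0.1347 0.0381]
```

```bash
sed -i 's/def look(col,p,z=.25,amin=300)/def look(col,p,z=.25,amin=300,off=.0716)/; s/+.0716\*XD\[:2\]/+off*XD[:2]/' h.py
python3 - <<'E'
from h import *
q0=[.441,-.333]
for p in [(*q0,.12),(*q0,.03),(.56,-.399,.03),tuple(W(-.10,-.12,.085)),tuple(W(.033,-.042,.038))]: 
    j=inverse_kinematics(np.array(p),QY); print(None if j is None else np.round(j,2))
movel(W(-.09,0.02,.24),v=.25); st()
p=look("red",q0,z=.24,off=.02); st(p)
if p is not None and np.hypot(*(p[:2]-q0))<.08 and pick(p):
    movel([p[0],p[1],.085],v=.12); st("up")
    if carry([W(-.10,-.12,.085),W(-.036,-.044,.085),W(.033,-.044,.085)]): place(.033,-.044)
E
```

```text
[-0.67  0.46  1.86 -0.    0.82 -2.33]
[-0.67  0.61  1.89 -0.    0.64 -2.33]
[-0.64  0.75  1.57 -0.    0.83 -2.3 ]
[-0.11  0.35  2.2  -0.    0.59 -1.78]
[ 0.09  0.57  1.94 -0.    0.63 -1.58]
 t35.8 w0.800 f0.0 F [ 0.1  0.4 -0.4] tcp [0.3948 0.1078 0.2389]
  seen red [ 0.4408 -0.3342  0.058 ] rad 0.0268
  seen red [ 0.5589 -0.3954  0.058 ] rad 0.0238
[ 0.44083273 -0.33415003  0.058     ] t37.4 w0.799 f0.0 F [-0.2  0.7  0.6] tcp [ 0.4613 -0.33    0.2399]
gripped t40.0 w0.623 f30.0 F [-0.3 -0.2  2.6] tcp [ 0.4409 -0.3342  0.0302]
up t40.6 w0.615 f30.0 F [-0.2  0.5  0. ] tcp [ 0.4407 -0.334   0.0849]
placed False t44.4 w0.618 f30.0 F [-0.2 -0.3 -0.4] tcp [0.5236 0.0556 0.0381]
```

```bash
python3 - <<'E'
from h import *
q0=[.559,-.3965]
movel(W(-.09,-.02,.22),v=.25)
p=look("red",q0,z=.22,off=.0); st(p)
if p is not None and np.hypot(*(p[:2]-q0))<.08 and pick(p):
    movel([p[0],p[1],.085],v=.12); st("up")
    if carry([W(-.10,-.12,.085),W(-.036,-.044,.085)]): place(-.036,-.044)
movel(W(-.07,0,.28),v=.25); 
im,K,T=cam("wrist"); cv2.imwrite("pics/w5.png",im[:,:,::-1])
im,K,T=cam("top"); cv2.imwrite("pics/t5.png",cv2.resize(im[130:290,80:400],(800,400),interpolation=cv2.INTER_CUBIC)[:,:,::-1]); st()
E
```

```text
seen red [ 0.5599 -0.3998  0.058 ] rad 0.0267
  seen red [ 0.6665 -0.3569  0.058 ] rad 0.0130
[ 0.55989011 -0.39983327  0.058     ] t48.1 w0.800 f0.0 F [-0.3 -0.1  0.3] tcp [ 0.5594 -0.3952  0.2202]
gripped t50.6 w0.616 f30.0 F [0.4 0.  2.7] tcp [ 0.56   -0.3999  0.0302]
up t51.2 w0.620 f30.0 F [-0.9 -0.6 -0.9] tcp [ 0.5597 -0.3997  0.085 ]
placed False t55.0 w0.619 f30.0 F [ 0.2 -0.6 -0.2] tcp [0.4549 0.0492 0.0381]
 t56.9 w0.800 f0.0 F [-0.3  0.1  0.1] tcp [0.416  0.0893 0.278 ]
```

View pics/t5.png

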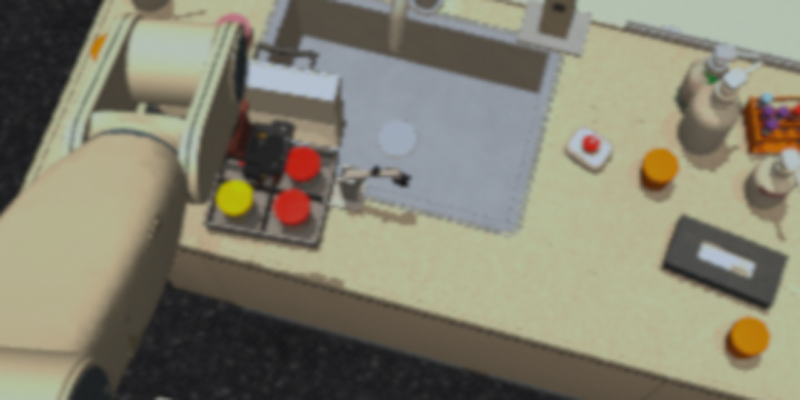

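View pics/w5.png

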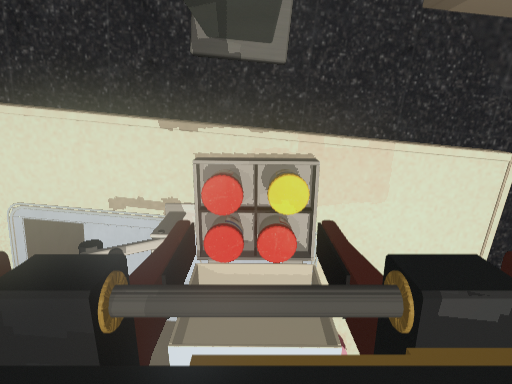

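All four cups stand upright, one per compartment: caps at (222,194), (289,194), (224,243) and (277,243). The look-alikes are untouched. Now I'll close the lid.

```bash
python3 - <<'E'
from h import *
p=lidP(1.65)
movel(get_tcp_pos()+[0,0,.03],v=.2)
move_pose(G(p)+[0,0,.15],QX); command_gripper(.32); st("above")
if movel(G(p),v=.1,until_force=12): st("TOUCH")
command_gripper(.03); st("grip")
im,K,T=cam("top"); cv2.imwrite("pics/t6.png",cv2.resize(im[130:290,80:400],(800,400),interpolation=cv2.INTER_CUBIC)[:,:,::-1])
if .09<get_grip_width()<.2:
    print(arc(lidP,np.linspace(1.65,0,14)[1:],v=.12,wmin=.09)); st("end")
    movel(get_tcp_pos()-[0,0,.004],v=.03,until_force=15); st("press")
E
```

```text
above t59.4 w0.321 f0.0 F [-0.2 -0.6 -0.8] tcp [0.653  0.1119 0.2872]
grip t61.5 w0.126 f30.0 F [-1.   0.7  2.4] tcp [0.653  0.1119 0.1376]
True
end t65.7 w0.127 f30.0 F [ 4.1  5.4 -6. ] tcp [0.4321 0.0913 0.0911]
press t65.9 w0.123 f30.0 F [ 1.7 -0.7 -2.4] tcp [0.4317 0.0912 0.0885]
```

```bash
python3 - <<'E'
from h import *
command_gripper(.4); wait(.3); movel(get_tcp_pos()+[0,0,.12],v=.2)
move_pose([.47,.08,.30],QX)
im,K,T=cam("wrist"); cv2.imwrite("pics/w7.png",im[:,:,::-1]); st()
p=[onz(q,K,T,.111) for q in ()]
E
```

```text
t68.0 w0.402 f0.0 F [-1.2 -0.9 -0. ] tcp [0.4688 0.0798 0.2981]
```

View pics/w7.png

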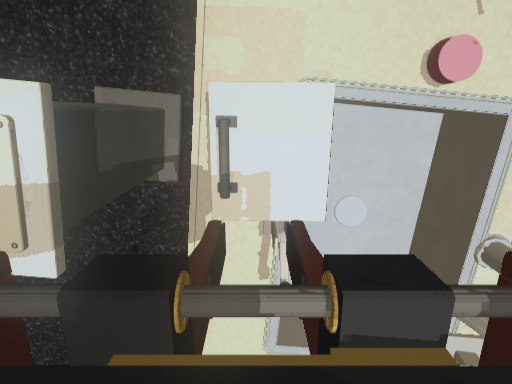

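The lid edges match the first view, with corners at (209,82), (335,84), (325,221) and (212,220). I'll press lightly on the bar to confirm it is shut, then swing the clamp back.

```bash
python3 - <<'E'
from h import *
command_gripper(0); b=lidP(0)
move_pose(b+[0,0,.04],QX); print(movel(b+[0,0,-.004],v=.03,until_force=10)); st("press (bar top .117)")
movel(b+[0,0,.15],v=.2)
th=2.6; p=clampP(th)
move_pose(G(p)+[0,0,.10],QX); command_gripper(.45)
if movel(G(p),v=.1,until_force=12): st("TOUCH")
command_gripper(.05); st("grip")
if get_grip_width()>.1:
    print(arc(clampP,np.linspace(2.6,0,12)[1:],wmin=.1)); st("end")
    movel(get_tcp_pos()-[0,0,.003],v=.03,until_force=15); st("press")
    command_gripper(.45); wait(.2); movel(get_tcp_pos()+[0,0,.12],v=.2)
move_pose([.44,.0,.33],QX)
im,K,T=cam("wrist"); a=im
s,_,_=cam("side"); s=s[130:220,180:320]
cv2.imwrite("pics/f.png",np.hstack([a,cv2.resize(s,(280,384),interpolation=cv2.INTER_CUBIC)])[:,:,::-1]); st()
E
```

```text
True
press (bar top .117) t70.4 w0.006 f5.9 F [-2.4  0.1 11.8] tcp [0.4316 0.0911 0.1171]
grip t74.6 w0.156 f30.0 F [-6.4 -2.1  6.7] tcp [ 0.5231 -0.0983  0.0878]
True
end t78.0 w0.157 f30.0 F [-5.7  7.4  1.8] tcp [0.5097 0.06   0.0922]
press t78.3 w0.159 f30.0 F [-5.9  5.5  4.8] tcp [0.5096 0.0611 0.0899]
 t80.6 w0.448 f0.0 F [ 1.2  0.2 -0.6] tcp [4.398e-01 4.000e-04 3.280e-01]
```

View pics/f.png

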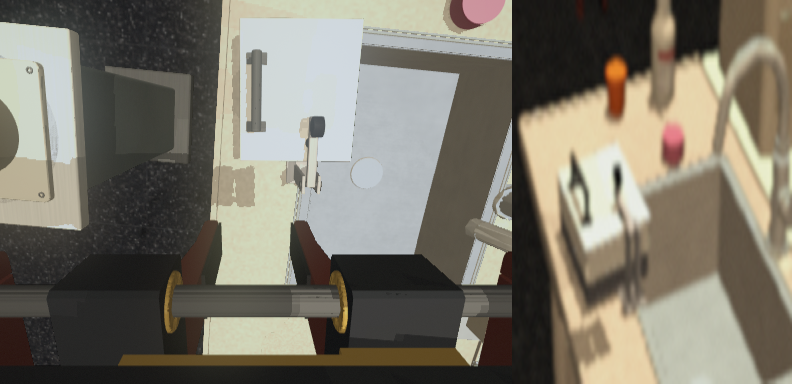

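The lid is shut (the press met the bar at 117 mm) and the clamp lies on it with its grip at (317,127). One light press on the grip will confirm it is fully down, then I'll hand in.

```bash
python3 - <<'E'
from h import *
command_gripper(0); b=clampP(0)
move_pose(b+[0,0,.05],QX); print(movel(b+[0,0,.006],v=.03,until_force=8)); st("press (disc top .124)")
ok=get_tcp_pos()[2]<.128
movel(b+[0,0,.2],v=.2); wait(.5); st()
if ok: print(job_done())
E
```

```text
True
press (disc top .124) t83.2 w0.007 f5.0 F [-2.3 -0.5  9.6] tcp [0.5101 0.0584 0.1238]
 t84.8 w0.002 f0.0 F [ 0.  -0.4  0.2] tcp [0.5101 0.0583 0.3108]
the job is handed in; nothing more can be done
None
```

All four sample cups (three red-capped, one yellow) are upright in the case, one per compartment, with the lid shut and the clamp back down on it; I handed the job in at about 85 s, and the beaker, timer, slide box and orange look-alikes were never touched.

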